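Find the zero of a cleaned coffee grinder with its coarse collar and fine knob

TASK

The coffee grinder has just been cleaned and its burrs need their zero found again. Turn the wide black outer collar clockwise until its white line stands at the orange mark, then turn the small brass knob inside it clockwise by feel until the burrs just meet: stop at the first firm resistance, never force them together, and let go with both left set there. Leave the other things on the board alone.

Things in the scene. Friction and masses are not known exactly. Their poses are not given: they have to be found in the camera images.
- grinder: White and black coffee grinder, hopper off, fixed to the board; base 215 x 130 mm, housing 125 x 120 mm and 185 mm high, on top an aluminium neck ring 94 mm across up to 197 mm. Origin: on the board, straight below the common vertical axis of both knobs; z up; chute and spout point to -x; the housing spans 62 mm either way in x, 60 mm in y.
- mark (a point): Orange mark, 13 mm long and 7 mm wide, on the top of the neck ring on the grinder's -y side (the switch side), 40 mm from the knob axis, at height 197 mm.
- collar_grip (a point): On the knob axis at the collar's middle height (213 mm above the board). The outer collar is a black fluted cylinder 62 mm across, from 199 to 227 mm above the board, with one white line on top and side. Grip its side from above, fingers straddling the brass knob that stands up out of it to 257 mm. It turns stiffly: about 0.6 N m.
- collar_line (a point): Outer end of the white line on the collar, on the top rim, 31 mm from the axis. It turns with the collar.
- collar (a joint): Angle of the outer collar, rad, range 0 to 2.8, growing clockwise seen from above, which closes the burrs by 5 mm per rad. The white line is at the orange mark at 2.0; it starts 0.8 to 1.8 short of that. At the mark the burrs do not touch yet; far past it they jam.
- fine_grip (a point): On the knob axis at the inner knob's middle height (243 mm above the board). The knob is a brass fluted cylinder 28 mm across, from 229 to 257 mm above the board, dark line on top, 2 mm clear of the collar below. It does not turn with the collar. Running free it takes about 0.06 N m; it stays where it is left, but a burr load above 30 N eases itself to about that on release.
- fine (a joint): Angle of the inner knob, rad, range 0 to 4, growing clockwise seen from above, which closes the burrs by 1.8 mm per rad. With the collar at its mark the burrs meet after 0.4 to 3.1 rad of turning; where exactly is not known. From there its torque climbs by about 0.4 N m per rad.
- burr_low: Centre burr, 40 mm wide, inside the grinder and out of sight, raised by the inner knob. Origin: centre of its upper face, 127 mm above the board at knob angle 0. The ring burr above it, which the collar lowers, was refitted at an unknown height. Once the two meet, the load between them climbs by about 220 N per rad of the inner knob, and by about 600 N per rad of the collar.
- cup: Steel dosing cup standing under the spout on the grinder's base, 58 mm across, 45 mm high; origin at the centre of its underside. Leave alone.
- hopper: Smoked plastic bean hopper standing upside down, 122 mm across, 120 mm high; origin at the centre of its underside. Leave alone.
- jam_jar: Round glass jar of red jam with a white lid, 72 mm across, 104 mm high; origin at the centre of its underside. Leave alone.
- scoop: Copper-coloured aluminium scoop, bowl 48 mm across and 30 mm high with a flat handle 95 mm long to its -x; origin under the bowl. Leave alone.
- bowl: Grey stoneware bowl, 144 mm across, 62 mm high; origin at the centre of its underside. Leave alone.
- brush: Small wooden cleaning brush lying flat, about 150 mm long, 18 mm high; origin near its bristle end. Leave alone.

How it is judged:
By the outcome, as a careful person would: the job done as asked, in the order asked, and still so for the second after the job is handed in, with the robot touching nothing.
It also fails if it takes over 72 s, if anything falls off the work surface, if the arm or the gripper's body presses on something with over 40 N, if the wrist force passes 120 N, or if a joint passes its speed limit or range.

ROBOT

A 6-joint arm with a two-finger parallel gripper is mounted at the origin on the work surface. World frame = base frame: x ahead of the robot, y to its left, z up, the work surface at z = 0. Lengths are in mm, angles in rad, forces in N, time in s.
With the tool pointing down it reaches from about 350 to 975 mm from the base axis. Payload 7.1 kg.
Tool frame: the origin (TCP) lies at the very end of the fingers, on their centre line; the grasp point (between the pads) lies 19 mm behind it; y points along the fingers, x is the direction in which the jaws open and shut, and the axes are right-handed (so a half turn about y gives the same grasp; the last joint's range is limited). The gripper opens to 88 mm and grips with 3 to 60 N. Pads are 20 mm wide; open, the fingers measure 115 mm over their backs; the gripper's body (75 mm by 178 mm) begins 61 mm behind the grasp point.
Start: joints at [1.258, 0.423, 1.63, -0, 1.089, -0.019], TCP at [180.963, 598.212, 222.675] pointing down, gripper open.
Joint ranges: [-3, 3], [-0.9, 2.11], [0.09, 2.58], [-1.31, 4.45], [0.11, 2.69], [-2.54, 2.54]. Speed limits (rad/s): [2.39, 2.39, 3.01, 3.14, 3.14, 3.14].

INTERFACE

Orientations are given as a rotation vector (axis times angle).
In Python, from workcell import ctrl gives the robot as it stands. The module is installed in compiled form; this text tells all that it offers.
- The arm moves only by the tool jog_arm, never from a script. Its argument "steps" is a list of rows, each an object with "turn": the turn, a rotation vector about the world's x, y, z scaled (see below), a list of three; "dp": the shift along the world's x, y, z scaled (see below), a list of three; "claw": the opening, from 0 (shut) to 1 (fully open). In form: [{"turn": [wx, wy, wz], "dp": [x, y, z], "claw": claw}, ...]. A call has 1 to 12 rows; each row is the pose to reach, as a shift and turn from the pose measured when the call began, turning the shorter way round; what a row does not reach only later rows make up. The controller multiplies each number of a shift by 80 mm and each number of a turn by pi rad. A row lasts 1/12 s, in which the tool goes at most 41.7 mm and 7.16 degrees, less where a joint would pass 70% of its speed; a pose out of reach is approached as far as the arm can. A call with a number of a shift or a turn outside -1 to 1 is refused whole. A call with a gripper value outside its range is refused whole. The fingers move at their own pace and stop on an object; the grip force is fixed at half the most. Time passes only in rows, so rows that repeat a pose let the fingers close. It gives the time, the measured TCP pose, the force and the opening at its end, in the units of the state.
- ctrl.get_obs(): the state, without advancing time (a new reading comes with each control period).
- ctrl.get_image(name): name is "scene" or "top" or "wrist"; returns a dict with "img" (480x640x3 uint8, red, green, blue), "range_z" (480x640 float32, mm along the optical axis (not along the pixel's ray), 0 where there is no reading), "fovy" (degrees; the focal length in pixels is half the picture's height over the tangent of half this angle, whatever the lens; pixels are square), "cx", "cy" (the principal point, pixels), "camera_from_world" (4x4, takes a point from world to camera coordinates); the wrist camera has in their place "hand_eye" (4x4, takes a point from camera to tool coordinates, whose origin is the TCP and whose axes are the tool frame's). Camera axes: x right, y down, z forward; pixel columns grow to the right and rows downward; lengths in mm; the calibration is good to about 2 mm. The wrist camera is an equidistant fisheye: a pixel r from the principal point sees the ray r / f radians off the axis. A picture is of the moment at which its call begins: read the wrist's pose just before it.
- ctrl.close_job(): hands the job in, once; it reports no verdict.
The state is a dict: "t": time; "qpos": joint angles; "qvel": joint speeds; "joint_torque": joint torques, N m; "ee_pos": TCP position; "orientation": TCP orientation; "ft_force": force on the tool from outside, world axes, zero at the start; "moment": the same for the moment, N m; "width": finger opening in mm.
Only numpy, scipy, OpenCV 4.12 (cv2) and the standard library are available. Lean on these libraries where they do the work, as an engineer would, in place of code of your own. Each camera call takes 0.05 s, during which the arm holds its last target.

## Working session

There is one attempt and no reset: what is moved stays moved. The work goes in short steps, Python scripts to look and compute and a tool call to move; the robot and the scene stay as the last step left them, time stands still between calls to the robot, and variables do not carry over. Pictures are saved under pics/ and viewed, and the job is handed in when it is done.

Besides the shell and the picture viewer there is one more tool, called after "Request:" by a JSON object that holds its "method" and its "body". jog_arm: Moves the arm, as the interface text tells. Its arguments: {"type":"object","properties":{"steps":{"type":"array","items":{"type":"object","properties":{"turn":{"type":"array","items":{"type":"number"}},"dp":{"type":"array","items":{"type":"number"}},"claw":{"type":"number"}}}}},"required":["steps"]}

```bash
mkdir -p pics
cat > h.py <<'E'
import numpy as np, cv2
from scipy.spatial.transform import Rotation as R
from workcell import ctrl
def grab(n,tag):
    d=ctrl.get_image(n); cv2.imwrite(f'pics/{tag}.png',d['img'][:,:,::-1]); return d
def f(d): return 240/np.tan(np.radians(d['fovy'])/2)
def ray(d,u,v):
    T=np.linalg.inv(d['camera_from_world']); r=np.array([(u-d['cx'])/f(d),(v-d['cy'])/f(d),1]); return T[:3,3],T[:3,:3]@r
def onz(d,u,v,z):
    o,r=ray(d,u,v); return o+r*(z-o[2])/r[2]
def obs():
    o=ctrl.get_obs()
    for k in o: print(k,np.round(o[k],3))
    return o
E
python3 - <<'E'
from h import *
import pickle
obs()
for n in('scene','top','wrist'):
    d=grab(n,n+'0'); pickle.dump(d,open(n+'0.pkl','wb')); print(n,d['fovy'],d['cx'],d['cy'],d.get('hand_eye'))
E
```

```text
t 0.0
qpos [ 1.258  0.424  1.631  0.     1.089 -0.019]
qvel [ 0.    -0.001 -0.001 -0.001 -0.001 -0.002]
joint_torque [ 1.0000e-03 -5.4463e+01 -2.7366e+01  6.4000e-02  2.3000e-02 -0.0000e+00]
ee_pos [180.806 597.726 221.918]
orientation [-1.335 -0.989  0.991]
ft_force [-0.462  0.377  0.391]
moment [-0.03  -0.035 -0.064]
width 87.666
scene 43.83355989451455 321.00328445770145 241.83287805904516 None
top 57.59766267997408 321.7954888318727 239.05165313669914 None
wrist 65.70646984690485 320.6757928684618 244.96925018570687 [[ 9.99999411e-01 -5.71286978e-04 -9.22861974e-04 -4.08819047e-02]
 [ 7.14320043e-04 -2.93764027e-01  9.55877705e-01 -1.62827528e+02]
 [-8.17184135e-04 -9.55877801e-01 -2.93763446e-01  8.13121551e+01]
 [ 0.00000000e+00  0.00000000e+00  0.00000000e+00  1.00000000e+00]]
```

View pics/scene0.png

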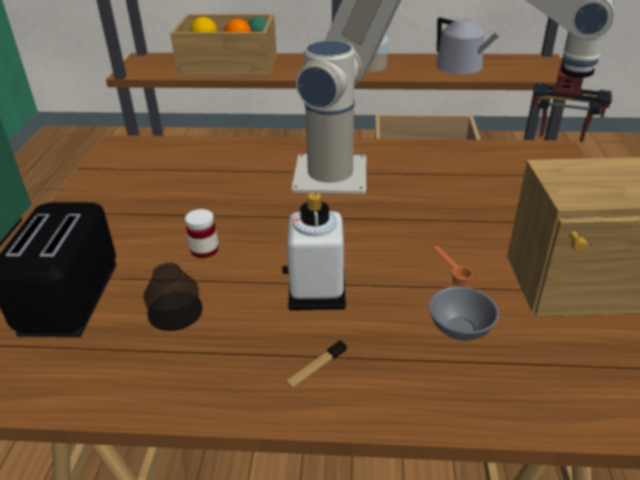

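View pics/top0.png

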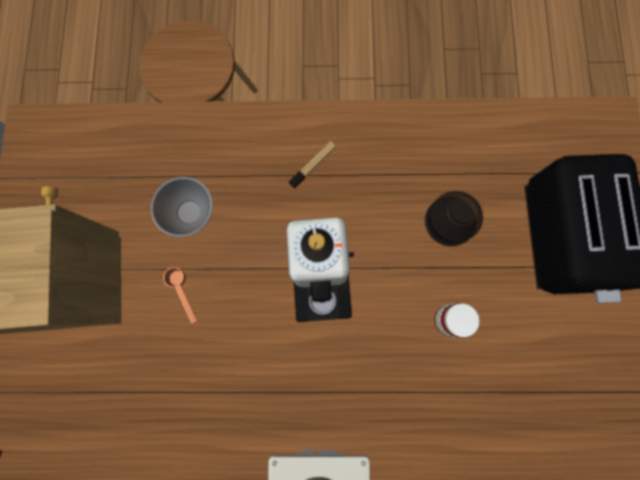

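View pics/wrist0.png

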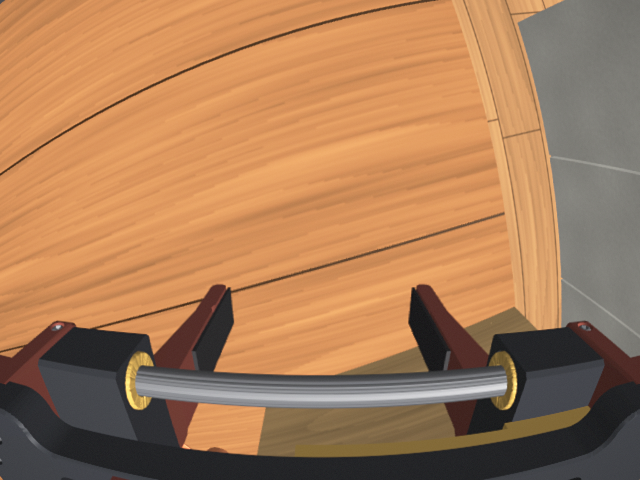

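Run:
```python
from h import *
import pickle
d=pickle.load(open('top0.pkl','rb'))
im=d['img'][200:330,260:380,::-1]
cv2.imwrite('pics/topz.png',cv2.resize(im,None,fx=5,fy=4.6,interpolation=cv2.INTER_CUBIC))
hsv=cv2.cvtColor(d['img'],cv2.COLOR_RGB2HSV)
for n,lo,hi,z in(('orange',(2,150,150),(14,255,255),197),('brass',(15,130,90),(30,255,255),257)):
    m=cv2.inRange(hsv,lo,hi); m[:205]=0;m[290:]=0;m[:,:280]=0;m[:,370:]=0
    k,l,s,c=cv2.connectedComponentsWithStats(m)
    for i in range(1,k):
        if s[i][4]>5: print(n,s[i],c[i],onz(d,*c[i],z))
R0=ctrl.get_obs()['orientation']; print(R.from_rotvec(R0).as_matrix().round(3))
print(d['camera_from_world'])
```

```text
orange [336 244   5   2   8] [338.375 244.625] [541.28181439 -43.49651399 197.        ]
brass [308 233  17  17 224] [316.05803571 241.29910714] [537.16101924  -2.4257503  257.        ]
[[ 0.29  -0.    -0.957]
 [ 0.957 -0.001  0.29 ]
 [-0.001 -1.     0.   ]]
[[-2.89639618e-03 -9.99816315e-01 -1.89458824e-02 -6.27061336e+00]
 [-9.82977762e-01  6.32701476e-03 -1.83615600e-01  5.79244911e+02]
 [ 1.83701743e-01  1.80915575e-02 -9.82815530e-01  9.35441809e+02]
 [ 0.00000000e+00  0.00000000e+00  0.00000000e+00  1.00000000e+00]]
```

View pics/topz.png

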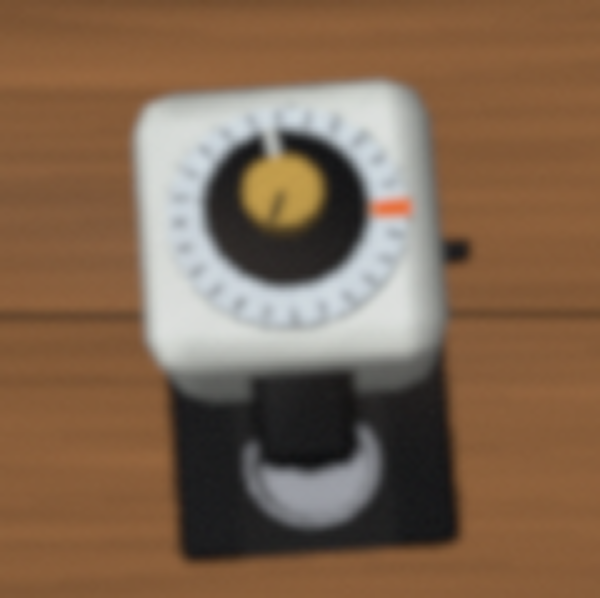

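Run:
```python
from h import *
import pickle
d=pickle.load(open('top0.pkl','rb'))
z=d['range_z'];v,u=np.mgrid[:480,:640]
P=np.stack([(u-d['cx'])/f(d)*z,(v-d['cy'])/f(d)*z,z,np.ones_like(z)],-1)@np.linalg.inv(d['camera_from_world']).T
P=P[z>0][:,:3]
for n,s in(('cab',(P[:,1]>300)&(P[:,2]>100)),('grinder',(abs(P[:,1])<80)&(abs(P[:,0]-530)<90)&(P[:,2]>175))):
    q=P[s]; print(n,len(q),q.min(0) if len(q) else 0,q.max(0) if len(q) else 0)
q=P[(P[:,2]>247)&(P[:,2]<265)&(abs(P[:,1])<40)&(abs(P[:,0]-535)<40)]; print('knob',len(q),q.mean(0),q.min(0),q.max(0))
g=cv2.cvtColor(d['img'],cv2.COLOR_RGB2GRAY); print(g[228:238,308:322])
print(onz(d,314.4,231.1,227))
```

```text
cab 11883 [168.95342565 458.78199403 100.03660499] [651.09590768 654.55706566 273.28702191]
grinder 3258 [477.03202463 -60.43494769 175.07547613] [597.0995314   56.16411162 260.33270324]
knob 202 [536.90078547  -1.91875105 255.24279898] [523.12899427 -14.8519615  247.75183797] [551.39431159  12.24864191 260.33270324]
[[207 194 171 160 171 187 177 142 117 115 120 129 133 142]
 [188 166 135 117 135 169 169 128  80  61  63  73  79  92]
 [146 118  85  71 104 156 168 132  78  39  32  33  37  45]
 [ 92  66  44  43  86 142 167 141  87  43  28  25  24  25]
 [ 47  33  26  34  74 131 164 149 103  65  48  39  31  25]
 [ 29  25  28  40  74 124 159 154 125  97  86  74  57  42]
 [ 27  30  46  66  94 129 155 158 142 131 123 114  97  72]
 [ 31  47  76 103 125 144 156 158 154 150 149 143 129 106]
 [ 43  73 107 134 148 154 157 158 158 158 157 155 148 132]
 [ 59  98 131 149 156 157 157 157 158 158 159 158 155 147]]
[561.99599798   1.61735288 227.        ]
```

Request:
{"method": "jog_arm", "body": {"steps": [{"dp": [0,-1,0.7],"turn": [0,0,0],"claw": 1},{"dp": [0,-1,0.7],"turn": [0,0,0],"claw": 1},{"dp": [0,-1,0.7],"turn": [0,0,0],"claw": 1}]}}

```text
t: 0.4
ee_pos: [180.7, 515.2, 279.5]
orientation: [-1.336, -0.989, 0.991]
ft_force: [-0.7, 1.5, 0.6]
width: 87.9
```

Request:
{"method": "jog_arm", "body": {"steps": [{"dp": [0.5,-1,0.7],"turn": [0,0,0],"claw": 1},{"dp": [0.5,-1,0.7],"turn": [0,0,0],"claw": 1},{"dp": [0.5,-1,0.7],"turn": [0,0,0],"claw": 1}]}}

```text
t: 0.65
ee_pos: [221.4, 433.1, 337.2]
orientation: [-1.336, -0.99, 0.991]
ft_force: [0.3, 0.9, 0.6]
width: 87.8
```

Request:
{"method": "jog_arm", "body": {"steps": [{"dp": [0.8,-1,0],"turn": [0,0,0],"claw": 1},{"dp": [0.8,-1,0],"turn": [0,0,0],"claw": 1},{"dp": [0.8,-1,0],"turn": [0,0,0],"claw": 1}]}}

```text
t: 0.9
ee_pos: [286.6, 350.4, 337.6]
orientation: [-1.337, -0.99, 0.99]
ft_force: [-1.2, -0.2, 0.2]
width: 87.8
```

Request:
{"method": "jog_arm", "body": {"steps": [{"dp": [0.8,-1,0],"turn": [0,0,0],"claw": 1},{"dp": [0.8,-1,0],"turn": [0,0,0],"claw": 1},{"dp": [0.8,-1,0],"turn": [0,0,0],"claw": 1}]}}

```text
t: 1.15
ee_pos: [351.9, 267.6, 337.6]
orientation: [-1.338, -0.99, 0.989]
ft_force: [0.5, 0.8, -0.5]
width: 87.9
```

Request:
{"method": "jog_arm", "body": {"steps": [{"dp": [0.8,-1,0],"turn": [0,0,0],"claw": 1},{"dp": [0.8,-1,0],"turn": [0,0,0],"claw": 1},{"dp": [0.8,-1,0],"turn": [0,0,0],"claw": 1}]}}

```text
t: 1.4
ee_pos: [417.5, 184.8, 337.6]
orientation: [-1.34, -0.989, 0.988]
ft_force: [0.1, 0.8, 0.2]
width: 87.8
```

Request:
{"method": "jog_arm", "body": {"steps": [{"dp": [0.75,-1,0],"turn": [0,0,-0.07],"claw": 1},{"dp": [0.75,-1,0],"turn": [0,0,-0.07],"claw": 1},{"dp": [0.75,-1,0],"turn": [0,0,-0.07],"claw": 1}]}}

```text
t: 1.65
ee_pos: [479.4, 101.7, 337.6]
orientation: [-1.418, -0.816, 0.816]
ft_force: [-0.1, -0.3, 0.7]
width: 87.8
```

Request:
{"method": "jog_arm", "body": {"steps": [{"dp": [0.75,-1,0],"turn": [0,0,-0.07],"claw": 1},{"dp": [0.75,-1,0],"turn": [0,0,-0.07],"claw": 1},{"dp": [0.75,-1,0],"turn": [0,0,-0.07],"claw": 1}]}}

```text
t: 1.9
ee_pos: [541.3, 18.5, 337.4]
orientation: [-1.481, -0.641, 0.642]
ft_force: [0.4, 0.6, -0.3]
width: 87.7
```

Request:
{"method": "jog_arm", "body": {"steps": [{"dp": [0,-0.25,0],"turn": [0,0,0],"claw": 1},{"dp": [0,-0.25,0],"turn": [0,0,0],"claw": 1},{"dp": [0,-0.25,0],"turn": [0,0,0],"claw": 1}]}}

```text
t: 2.15
ee_pos: [541.1, -2.2, 336.9]
orientation: [-1.481, -0.639, 0.641]
ft_force: [0.1, 0.6, -0.5]
width: 88.2
```

```bash
cat >> h.py <<'E'
def wray(d,o,u,v):
    # fisheye equidistant
    dx,dy=u-d['cx'],v-d['cy']; r=np.hypot(dx,dy); th=r/(f(d)); 
    c=np.array([dx/r*np.sin(th),dy/r*np.sin(th),np.cos(th)]) if r>0 else np.array([0,0,1.])
    Rt=R.from_rotvec(o['orientation']).as_matrix(); H=d['hand_eye']
    return Rt@H[:3,3]+o['ee_pos'], Rt@H[:3,:3]@c
def wonz(d,o,u,v,z):
    p,r=wray(d,o,u,v); return p+r*(z-p[2])/r[2]
def jaw(o):
    x=R.from_rotvec(o['orientation']).as_matrix()[:,0]; return np.degrees(np.arctan2(x[1],x[0]))
E
python3 - <<'E'
from h import *
import pickle
o=obs();print(jaw(o))
d=grab('wrist','w1');pickle.dump((d,o),open('w1.pkl','wb'))
E
```

```text
t 2.15
qpos [-0.023  0.181  1.695 -0.006  1.264 -0.839]
qvel [ 0.033 -0.013  0.01   0.008  0.     0.007]
joint_torque [-1.2690e+00 -4.1966e+01 -3.0863e+01 -1.3200e-01  1.7000e-02 -1.1400e-01]
ee_pos [541.063  -2.239 336.95 ]
orientation [-1.481 -0.639  0.641]
ft_force [ 0.095  0.579 -0.535]
moment [-0.037  0.031 -0.045]
width 88.17
46.86104241680311
```

View pics/w1.png

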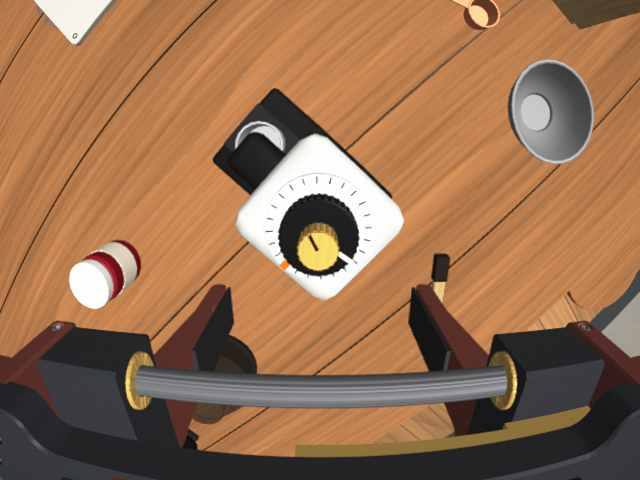

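```bash
cat > meas.py <<'E'
from h import *
def meas(d,o,tag,show=True,c=None):
    hsv=cv2.cvtColor(d['img'],cv2.COLOR_RGB2HSV)
    def big(m,near,rad=120):
        mm=np.zeros_like(m);cv2.circle(mm,near,rad,255,-1);m=m&mm
        k,l,s,cc=cv2.connectedComponentsWithStats(m)
        i=1+np.argmax(s[1:,4]);return (l==i),cc[i],s[i]
    n0=(318,235)
    m,cb,s=big(cv2.inRange(hsv,(18,80,130),(32,255,255)),n0,60)
    # top face: bright part
    mo,co,so=big(cv2.inRange(hsv,(5,150,150),(17,255,255)),n0,70)
    print('brass',cb,s,'at250',wonz(d,o,*cb,250).round(2))
    M=wonz(d,o,*co,197);print('mark',co,so,M.round(2))
    z=d['img'][150:310,230:410,::-1];cv2.imwrite(f'pics/{tag}z.png',cv2.resize(z,None,fx=4.4,fy=3.75,interpolation=cv2.INTER_CUBIC))
    return M
E
python3 - <<'E'
from meas import *
import pickle
d,o=pickle.load(open('w1.pkl','rb'))
meas(d,o,'w1')
rz=d['range_z'];print(rz[235:260:6,300:340:8])
E
```

```text
brass [318.375      247.95138889] [ 297  223   42   48 1440] at250 [538.17  -2.76 250.  ]
mark [371.33333333 264.77142857] [354 247  33  33 105] [593.06   8.3  197.  ]
[[270.1017  252.77873 251.782   252.96939 255.88918]
 [254.02254 252.26018 252.28163 252.32027 252.70944]
 [252.77997 252.52614 252.3413  253.63644 252.54193]
 [254.34691 254.05408 253.88036 253.93704 255.39946]
 [256.89407 255.60329 255.72836 255.84578 256.23077]]
```

View pics/w1z.png

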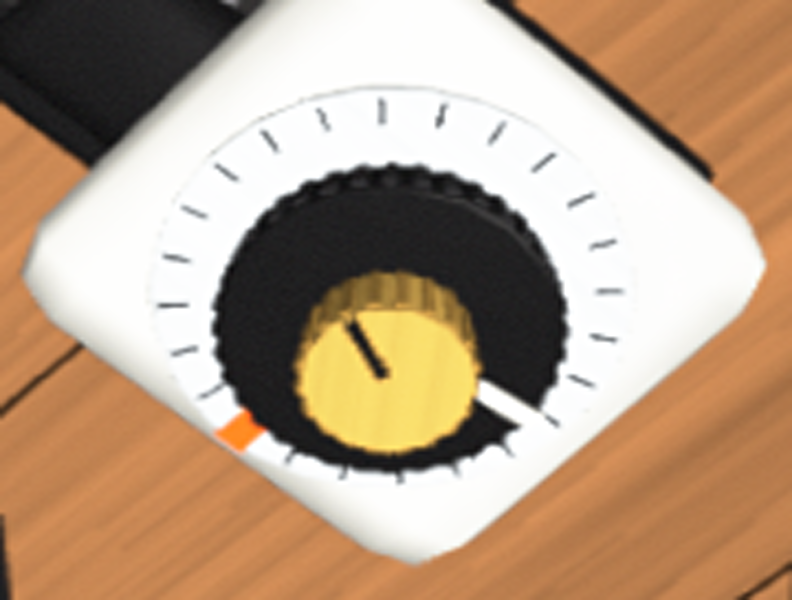

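Run:
```python
from h import *
import pickle
d,o=pickle.load(open('w1.pkl','rb'))
Z=lambda x,y,z:wonz(d,o,230+x/4.4,150+y/3.75,z)
K=Z(390,378,257);M=Z(240,430,197);L=Z(537,415,227);Li=Z(482,387,227)
# ring outer ellipse: points at z197 radius47 ; collar top rim
C=[Z(*p,197) for p in((390,86),(152,290),(628,290),(225,170))]
A=np.array([[2*p[0],2*p[1],1] for p in C]);b=np.array([p[0]**2+p[1]**2 for p in C]);s=np.linalg.lstsq(A,b,rcond=None)[0]
print('ring c',s[:2],np.sqrt(s[2]+s[0]**2+s[1]**2))
for n,p in(('K',K),('M',M),('L',L),('Li',Li)):
    q=p-K;print(n,p.round(1),np.hypot(*q[:2]).round(1),np.degrees(np.arctan2(q[1],q[0])).round(1))
print(np.degrees(np.arctan2(*(L-Li)[1::-1])))
```

```text
ring c [538.39019023  -2.26876267] 45.293493218557856
K [538.2  -2.4 257. ] 0.0 0.0
M [541.2 -46.9 197. ] 44.5 -86.1
L [569.   4. 227.] 31.4 11.9
Li [557.7   1.  227. ] 19.8 10.1
14.905408262401199
```

Request:
{"method": "jog_arm", "body": {"steps": [{"dp": [-0.04,0,-0.84],"turn": [0,0,0],"claw": 1},{"dp": [-0.04,0,-0.84],"turn": [0,0,0],"claw": 1},{"dp": [-0.04,0,-0.84],"turn": [0,0,0],"claw": 1}]}}

```text
t: 2.45
ee_pos: [533.8, -0.1, 265.2]
orientation: [-1.476, -0.634, 0.649]
ft_force: [-1.2, 0.4, -0.9]
width: 87.8
```

Request:
{"method": "jog_arm", "body": {"steps": [{"dp": [0,0,-0.3],"turn": [0,0,0],"claw": 1},{"dp": [0,0,-0.55],"turn": [0,0,0],"claw": 1},{"dp": [0,0,-0.7],"turn": [0,0,0],"claw": 1},{"dp": [0,0,-0.7],"turn": [0,0,0],"claw": 1}]}}

```text
t: 2.78
ee_pos: [532.7, 1.0, 208.2]
orientation: [-1.474, -0.633, 0.652]
ft_force: [-0.7, -0.6, 0.0]
width: 88.2
```

Request:
{"method": "jog_arm", "body": {"steps": [{"dp": [0.06,-0.04,-0.04],"turn": [0,0,0],"claw": 1},{"dp": [0.06,-0.04,-0.04],"turn": [0,0,0],"claw": 1}]}}

```text
t: 2.95
ee_pos: [539.0, -2.0, 206.2]
orientation: [-1.475, -0.635, 0.651]
ft_force: [0.1, 0.4, 0.4]
width: 87.5
```

Run:
```python
from h import *
o=obs();print(jaw(o));print(R.from_rotvec(o['orientation']).as_matrix().round(4))
```

```text
t 2.95
qpos [-0.023  0.322  1.829 -0.006  0.999 -0.842]
qvel [-0.002 -0.013  0.008  0.002  0.004  0.007]
joint_torque [ 1.3100e-01 -4.5556e+01 -2.4618e+01  2.1000e-02  1.2600e-01 -5.2000e-02]
ee_pos [538.993  -1.961 206.17 ]
orientation [-1.475 -0.635  0.651]
ft_force [0.097 0.444 0.351]
moment [-0.06  -0.001  0.033]
width 87.549
47.142446124720486
[[ 0.6801 -0.0083 -0.733 ]
 [ 0.733  -0.0053  0.6802]
 [-0.0095 -1.      0.0025]]
```

Request:
{"method": "jog_arm", "body": {"steps": [{"dp": [-0.015,0,-0.04],"turn": [0.0017,-0.0026,0],"claw": 1},{"dp": [-0.015,0,-0.04],"turn": [0.0017,-0.0026,0],"claw": 1}]}}

```text
t: 3.12
ee_pos: [538.2, -1.9, 203.7]
orientation: [-1.474, -0.644, 0.642]
ft_force: [0.2, -0.2, 0.4]
width: 87.5
```

Run:
```python
from h import *
import pickle
o=obs();d=grab('wrist','w2')
cv2.imwrite('pics/w2z.png',cv2.resize(d['img'][130:330,200:440,::-1],None,fx=3.3,fy=3,interpolation=cv2.INTER_CUBIC))
```

```text
t 3.117
qpos [-2.600e-02  3.200e-01  1.839e+00  1.000e-03  9.810e-01 -8.490e-01]
qvel [ 0.     0.001  0.003 -0.007  0.019  0.008]
joint_torque [  0.065 -45.817 -25.634   0.093  -0.152  -0.072]
ee_pos [538.198  -1.853 203.721]
orientation [-1.474 -0.644  0.642]
ft_force [ 0.194 -0.17   0.357]
moment [-0.008  0.041 -0.015]
width 87.526
```

View pics/w2.png

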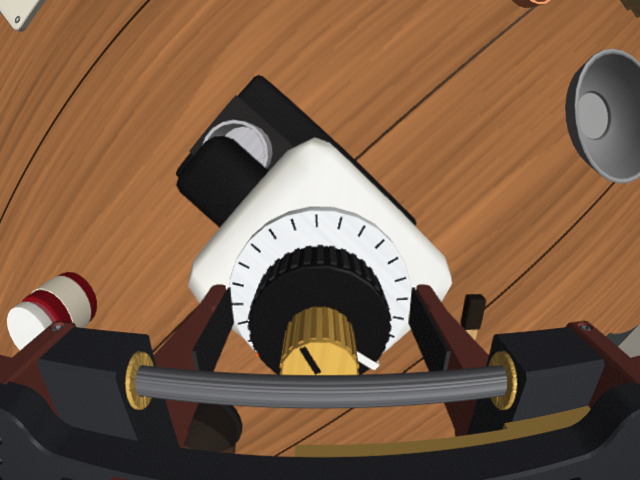

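Request:
{"method": "jog_arm", "body": {"steps": [{"dp": [0,0,0],"turn": [0,0,0],"claw": 0.6},{"dp": [0,0,0],"turn": [0,0,0],"claw": 0.6},{"dp": [0,0,0],"turn": [0,0,0],"claw": 0.6},{"dp": [0,0,0],"turn": [0,0,0],"claw": 0.6},{"dp": [0,0,0],"turn": [0,0,0],"claw": 0.6},{"dp": [0,0,0],"turn": [0,0,0],"claw": 0.6}]}}

```text
t: 3.67
ee_pos: [537.7, -2.3, 203.8]
orientation: [-1.474, -0.643, 0.643]
ft_force: [-2.9, -2.2, 3.0]
width: 61.7
```

Run:
```python
from h import *
o=obs()
```

```text
t 3.667
qpos [-0.026  0.32   1.839 -0.     0.982 -0.849]
qvel [-0.001 -0.001 -0.001  0.002  0.002 -0.001]
joint_torque [  1.378 -44.347 -25.348   0.71   -0.585   0.055]
ee_pos [537.666  -2.284 203.752]
orientation [-1.474 -0.643  0.643]
ft_force [-2.941 -2.153  3.023]
moment [-0.397  0.417  0.064]
width 61.682
```

Request:
{"method": "jog_arm", "body": {"steps": [{"dp": [0,0,0],"turn": [0,0,-0.02],"claw": 0.5},{"dp": [0,0,0],"turn": [0,0,-0.05],"claw": 0.5},{"dp": [0,0,0],"turn": [0,0,-0.08],"claw": 0.5},{"dp": [0,0,0],"turn": [0,0,-0.11],"claw": 0.5},{"dp": [0,0,0],"turn": [0,0,-0.14],"claw": 0.5},{"dp": [0,0,0],"turn": [0,0,-0.17],"claw": 0.5},{"dp": [0,0,0],"turn": [0,0,-0.2],"claw": 0.5},{"dp": [0,0,0],"turn": [0,0,-0.2],"claw": 0.5}]}}

```text
t: 4.33
ee_pos: [538.2, -2.0, 203.8]
orientation: [-1.566, -0.151, 0.149]
ft_force: [1.2, -0.2, -1.0]
width: 61.5
```

Run:
```python
from h import *
o=obs();print(jaw(o));print(R.from_rotvec(o['orientation']).as_matrix().round(4))
d=grab('wrist','w3')
```

```text
t 4.333
qpos [-0.026  0.32   1.839 -0.     0.982 -0.217]
qvel [-0.004 -0.002 -0.001  0.009  0.001 -0.136]
joint_torque [  0.738 -46.022 -24.395  -0.276   0.409   0.633]
ee_pos [538.194  -2.043 203.812]
orientation [-1.566 -0.151  0.149]
ft_force [ 1.187 -0.186 -0.974]
moment [-0.061 -0.12  -0.596]
width 61.502
10.955174275525902
[[ 9.818e-01  1.100e-03 -1.900e-01]
 [ 1.900e-01 -2.000e-04  9.818e-01]
 [ 1.000e-03 -1.000e+00 -4.000e-04]]
```

View pics/w3.png

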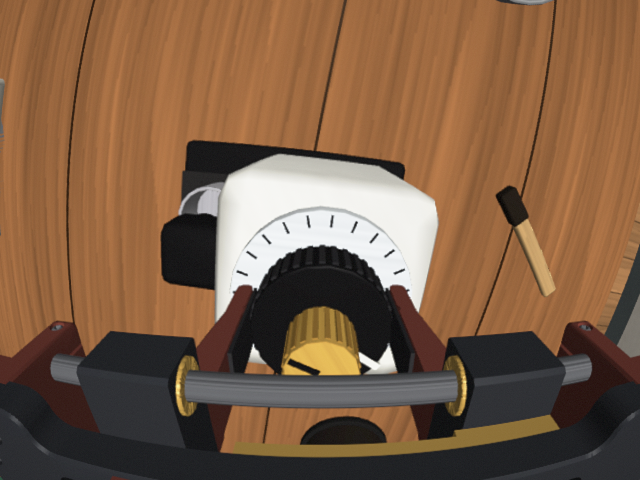

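Request:
{"method": "jog_arm", "body": {"steps": [{"dp": [0,0,0],"turn": [0,0,-0.03],"claw": 0.5},{"dp": [0,0,0],"turn": [0,0,-0.06],"claw": 0.5},{"dp": [0,0,0],"turn": [0,0,-0.09],"claw": 0.5},{"dp": [0,0,0],"turn": [0,0,-0.12],"claw": 0.5},{"dp": [0,0,0],"turn": [0,0,-0.15],"claw": 0.5},{"dp": [0,0,0],"turn": [0,0,-0.18],"claw": 0.5},{"dp": [0,0,0],"turn": [0,0,-0.21],"claw": 0.5},{"dp": [0,0,0],"turn": [0,0,-0.24],"claw": 0.5},{"dp": [0,0,0],"turn": [0,0,-0.27],"claw": 0.5},{"dp": [0,0,0],"turn": [0,0,-0.3],"claw": 0.5},{"dp": [0,0,0],"turn": [0,0,-0.325],"claw": 0.5},{"dp": [0,0,0],"turn": [0,0,-0.325],"claw": 0.5}]}}

```text
t: 5.38
ee_pos: [539.0, -2.3, 203.8]
orientation: [-1.473, 0.643, -0.647]
ft_force: [3.4, -2.8, -2.8]
width: 61.3
```

Request:
{"method": "jog_arm", "body": {"steps": [{"dp": [0,0,0],"turn": [0,0,0],"claw": 1},{"dp": [0,0,0],"turn": [0,0,0],"claw": 1},{"dp": [0,0,0],"turn": [0,0,0],"claw": 1},{"dp": [0,0,0],"turn": [0,0,0],"claw": 1}]}}

```text
t: 5.72
ee_pos: [538.7, -2.2, 203.8]
orientation: [-1.473, 0.643, -0.646]
ft_force: [-0.2, 0.1, 0.3]
width: 84.6
```

Request:
{"method": "jog_arm", "body": {"steps": [{"dp": [0,0,0.4],"turn": [0,0,0],"claw": 1},{"dp": [0,0,0.8],"turn": [0,0,0],"claw": 1},{"dp": [0,0,0.8],"turn": [0,0,0],"claw": 1}]}}

```text
t: 5.97
ee_pos: [541.7, -2.2, 273.4]
orientation: [-1.47, 0.635, -0.651]
ft_force: [1.3, -0.7, 0.1]
width: 87.6
```

Request:
{"method": "jog_arm", "body": {"steps": [{"dp": [0,0,0.8],"turn": [0,0,0],"claw": 1},{"dp": [0,0,0.8],"turn": [0,0,0],"claw": 1},{"dp": [0,0,0.8],"turn": [0,0,0],"claw": 1}]}}

```text
t: 6.22
ee_pos: [544.6, -2.1, 343.3]
orientation: [-1.466, 0.627, -0.657]
ft_force: [0.8, -1.5, 0.8]
width: 87.9
```

Run:
```python
from h import *
import pickle
o=obs();print(jaw(o));
d=grab('wrist','w4');pickle.dump((d,o),open('w4.pkl','wb'))
z=d['img'][150:310,230:410,::-1];cv2.imwrite('pics/w4z.png',cv2.resize(z,None,fx=4.4,fy=3.75,interpolation=cv2.INTER_CUBIC))
```

```text
t 6.217
qpos [-2.500e-02  1.720e-01  1.692e+00 -1.000e-03  1.257e+00  7.970e-01]
qvel [-0.001  0.041  0.078 -0.001 -0.084  0.001]
joint_torque [ 1.300e-02 -4.081e+01 -2.869e+01  4.800e-02  8.650e-01  6.000e-03]
ee_pos [544.554  -2.098 343.295]
orientation [-1.466  0.627 -0.657]
ft_force [ 0.838 -1.453  0.787]
moment [-0.005  0.056  0.023]
width 87.925
-47.12180670506315
```

View pics/w4z.png

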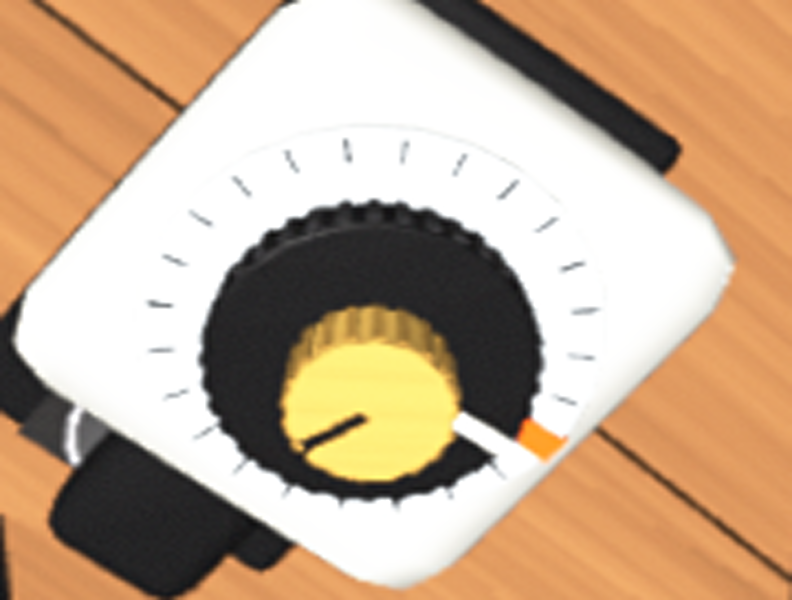

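```bash
cat > an.py <<'E'
from h import *
import pickle,sys
def an(f,K,M,L,Li):
    d,o=pickle.load(open(f,'rb'))
    Z=lambda p,z:wonz(d,o,230+p[0]/4.4,150+p[1]/3.75,z)
    K,M,L,Li=Z(K,257),Z(M,197),Z(L,227),Z(Li,227)
    for n,p in(('K',K),('M',M),('L',L),('Li',Li)):
        q=p-K;print(n,p.round(1),np.hypot(*q[:2]).round(1),np.degrees(np.arctan2(q[1],q[0])).round(1))
    print('line dir',np.degrees(np.arctan2(*(L-Li)[1::-1])))
E
python3 - <<'E'
from an import *
an('w4.pkl',(370,411),(541,441),(512,443),(457,422))
d,o=pickle.load(open('w4.pkl','rb'))
# colour-based: white pixels on collar & orange centroid
hsv=cv2.cvtColor(d['img'],cv2.COLOR_RGB2HSV)
m=cv2.inRange(hsv,(3,120,150),(16,255,255));m[:,:340]=0;m[:,365:]=0;m[:255]=0;m[:][278:]=0
v,u=np.nonzero(m);print(len(u),u.mean(),v.mean(),wonz(d,o,u.mean(),v.mean(),197))
z=d['img'][245:285,325:370,::-1];cv2.imwrite('pics/w4zz.png',cv2.resize(z,None,fx=15,fy=15,interpolation=cv2.INTER_NEAREST))
E
```

```text
K [537.9  -3.2 257. ] 0.0 0.0
M [540.8 -47.3 197. ] 44.2 -86.2
L [542.6 -34.  227. ] 31.1 -81.3
Li [539.3 -23.3 227. ] 20.1 -86.0
line dir -72.69937905129959
98 358.18367346938777 271.2244897959184 [541.51542362 -53.22396262 197.        ]
```

View pics/w4zz.png

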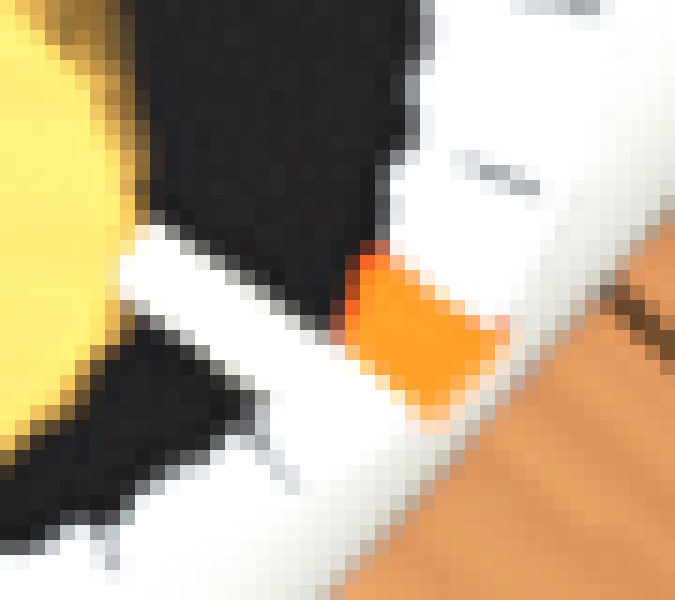

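Request:
{"method": "jog_arm", "body": {"steps": [{"dp": [-0.08,0,0],"turn": [0,0,0.46],"claw": 1},{"dp": [-0.08,0,0],"turn": [0,0,0.46],"claw": 1},{"dp": [-0.08,0,0],"turn": [0,0,0.46],"claw": 1},{"dp": [-0.08,0,0],"turn": [0,0,0.46],"claw": 1},{"dp": [-0.08,0,0],"turn": [0,0,0.46],"claw": 1},{"dp": [-0.08,0,0],"turn": [0,0,0.46],"claw": 1},{"dp": [-0.08,0,0],"turn": [0,0,0.46],"claw": 1},{"dp": [-0.08,0,0],"turn": [0,0,0.46],"claw": 1},{"dp": [-0.08,0,0],"turn": [0,0,0.46],"claw": 1},{"dp": [-0.08,0,0],"turn": [0,0,0.46],"claw": 1},{"dp": [-0.08,0,0],"turn": [0,0,0.46],"claw": 1},{"dp": [-0.08,0,0],"turn": [0,0,0.46],"claw": 1}]}}

```text
t: 7.27
ee_pos: [536.0, -2.0, 338.5]
orientation: [-1.498, -0.496, 0.488]
ft_force: [0.1, -1.0, -0.8]
width: 87.5
```

Request:
{"method": "jog_arm", "body": {"steps": [{"dp": [0,0,0],"turn": [0,0,0.46],"claw": 1},{"dp": [0,0,0],"turn": [0,0,0.46],"claw": 1},{"dp": [0,0,0],"turn": [0,0,0.46],"claw": 1},{"dp": [0,0,0],"turn": [0,0,0.46],"claw": 1},{"dp": [0,0,0],"turn": [0,0,0.46],"claw": 1},{"dp": [0,0,0],"turn": [0,0,0.46],"claw": 1},{"dp": [0,0,0],"turn": [0,0,0.46],"claw": 1},{"dp": [0,0,0],"turn": [0,0,0.46],"claw": 1},{"dp": [0,0,0],"turn": [0,0,0.46],"claw": 1},{"dp": [0,0,0],"turn": [0,0,0.46],"claw": 1},{"dp": [0,0,0],"turn": [0,0,0.46],"claw": 1},{"dp": [0,0,0],"turn": [0,0,0.46],"claw": 1}]}}

```text
t: 8.27
ee_pos: [535.1, -1.9, 336.7]
orientation: [-0.903, -1.563, 1.577]
ft_force: [0.4, -0.6, -0.5]
width: 88.1
```

Run:
```python
from h import *
import pickle
o=obs();print(jaw(o));print(R.from_rotvec(o['orientation']).as_matrix().round(4))
d=grab('wrist','w5');pickle.dump((d,o),open('w5.pkl','wb'))
z=d['img'][150:310,230:410,::-1];cv2.imwrite('pics/w5z.png',cv2.resize(z,None,fx=4.4,fy=3.75,interpolation=cv2.INTER_CUBIC))
```

```text
t 8.267
qpos [-2.700e-02  1.820e-01  1.695e+00  2.000e-03  1.284e+00 -2.109e+00]
qvel [ 0.009  0.002 -0.003 -0.016  0.003 -0.84 ]
joint_torque [-4.8000e-02 -4.2373e+01 -3.0449e+01 -3.1000e-02  1.2900e-01  5.8700e-01]
ee_pos [535.106  -1.923 336.685]
orientation [-0.903 -1.563  1.577]
ft_force [ 0.376 -0.638 -0.469]
moment [ 0.053 -0.036  0.043]
width 88.055
119.28278967372098
[[-0.4891 -0.0192 -0.872 ]
 [ 0.8722  0.0024 -0.4892]
 [ 0.0115 -0.9998  0.0156]]
```

View pics/w5z.png

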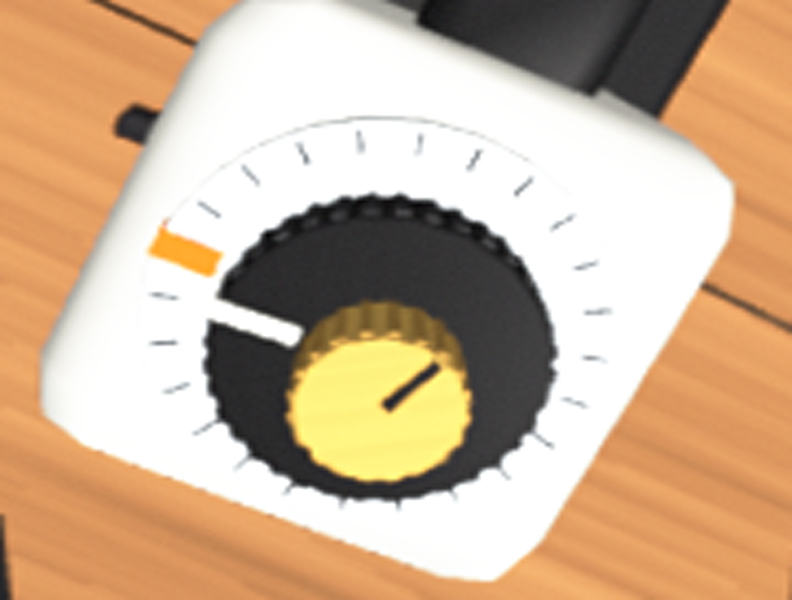

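Run:
```python
from an import *
an('w5.pkl',(378,410),(186,252),(218,312),(298,335))
d,o=pickle.load(open('w5.pkl','rb'))
Z=lambda p,z:wonz(d,o,230+p[0]/4.4,150+p[1]/3.75,z)
def circ(C):
    C=np.array(C);A=np.c_[2*C[:,:2],np.ones(len(C))];s=np.linalg.lstsq(A,(C[:,:2]**2).sum(1),rcond=None)[0];return s[:2],np.sqrt(s[2]+s[:2]@s[:2])
c,r=circ([Z(p,197) for p in((385,117),(280,140),(215,175),(145,330),(480,140),(560,190),(615,330))]);print('ring',c,r)
M=Z((186,252),197)[:2]-c;print('mark',np.hypot(*M),np.degrees(np.arctan2(M[1],M[0])))
c,r=circ([Z(p,227) for p in((375,217),(290,237),(240,272),(209,330),(225,430),(285,478),(470,480),(540,420),(548,330),(500,260))]);print('collar',c,r)
M=Z((217,311),227)[:2]-c;print('line',np.hypot(*M),np.degrees(np.arctan2(M[1],M[0])))
```

```text
K [538.2  -2.8 257. ] 0.0 0.0
M [541.  -43.2 197. ] 40.5 -86.0
L [542.1 -32.4 227. ] 29.9 -82.5
Li [539.6 -18.  227. ] 15.2 -84.7
line dir -80.28882349957513
ring [537.11075825  -3.14667953] 45.511856096215276
mark 40.25204360147602 -84.44510893753534
collar [538.24181997  -2.74887871] 30.50863740427743
line 30.162026090337474 -82.84580433352046
```

Request:
{"method": "jog_arm", "body": {"steps": [{"dp": [0.04,-0.01,-0.8],"turn": [-0.001,-0.006,0],"claw": 1},{"dp": [0.04,-0.01,-0.8],"turn": [-0.001,-0.006,0],"claw": 1},{"dp": [0.04,-0.01,-0.8],"turn": [-0.001,-0.006,0],"claw": 1}]}}

```text
t: 8.57
ee_pos: [534.4, -2.6, 266.8]
orientation: [-0.912, -1.568, 1.579]
ft_force: [0.1, -0.1, -0.1]
width: 88.2
```

Run:
```python
from h import *
o=obs();print(jaw(o));print(R.from_rotvec(o['orientation']).as_matrix().round(4))
```

```text
t 8.567
qpos [-2.700e-02  2.440e-01  1.781e+00 -1.000e-03  1.127e+00 -2.109e+00]
qvel [ 0.001 -0.043 -0.08   0.001  0.096 -0.003]
joint_torque [-1.0000e-03 -4.5059e+01 -2.9756e+01 -6.0000e-02 -9.4100e-01 -3.4000e-02]
ee_pos [534.369  -2.584 266.848]
orientation [-0.912 -1.568  1.579]
ft_force [ 0.14  -0.079 -0.056]
moment [0.059 0.033 0.031]
width 88.152
119.3464197464658
[[-4.901e-01 -1.080e-02 -8.716e-01]
 [ 8.717e-01 -4.000e-04 -4.901e-01]
 [ 4.900e-03 -9.999e-01  9.600e-03]]
```

Request:
{"method": "jog_arm", "body": {"steps": [{"dp": [0.045,0,-0.3],"turn": [0,-0.0034,0],"claw": 1},{"dp": [0.045,0,-0.6],"turn": [0,-0.0034,0],"claw": 1},{"dp": [0.045,0,-0.78],"turn": [0,-0.0034,0],"claw": 1},{"dp": [0.045,0,-0.78],"turn": [0,-0.0034,0],"claw": 1},{"dp": [0.045,0,-0.78],"turn": [0,-0.0034,0],"claw": 1}]}}

```text
t: 8.98
ee_pos: [537.9, -2.6, 204.6]
orientation: [-0.921, -1.574, 1.576]
ft_force: [-0.6, -0.4, -0.3]
width: 87.6
```

Run:
```python
from h import *
o=ctrl.get_obs();print(o['ee_pos'],jaw(o));print(R.from_rotvec(o['orientation']).as_matrix().round(4)[:,1])
```

```text
[537.86176266  -2.55362563 204.57992433] 119.30362086571311
[-1.4e-03 -3.0e-04 -1.0e+00]
```

Request:
{"method": "jog_arm", "body": {"steps": [{"dp": [0,0,0],"turn": [0,0,0],"claw": 0.5},{"dp": [0,0,0],"turn": [0,0,0],"claw": 0.5},{"dp": [0,0,0],"turn": [0,0,0],"claw": 0.5},{"dp": [0,0,0],"turn": [0,0,0],"claw": 0.5},{"dp": [0,0,0],"turn": [0,0,0],"claw": 0.5},{"dp": [0,0,0],"turn": [0,0,0],"claw": 0.5}]}}

```text
t: 9.48
ee_pos: [538.5, -2.8, 205.4]
orientation: [-0.923, -1.575, 1.576]
ft_force: [-0.3, -1.7, 4.9]
width: 61.3
```

Request:
{"method": "jog_arm", "body": {"steps": [{"dp": [0,0,0],"turn": [0,0,-0.006],"claw": 0.5},{"dp": [0,0,0],"turn": [0,0,-0.012],"claw": 0.5},{"dp": [0,0,0],"turn": [0,0,-0.017],"claw": 0.5},{"dp": [0,0,0],"turn": [0,0,-0.017],"claw": 0.5},{"dp": [0,0,0],"turn": [0,0,-0.017],"claw": 0.5}]}}

```text
t: 9.9
ee_pos: [538.5, -2.8, 205.5]
orientation: [-0.957, -1.537, 1.539]
ft_force: [-0.1, -1.1, 2.7]
width: 61.7
```

Run:
```python
from h import *
o=obs();print(jaw(o));print(R.from_rotvec(o['orientation']).as_matrix().round(4)[:,1])
```

```text
t 9.9
qpos [-2.700e-02  3.190e-01  1.836e+00 -1.000e-03  9.870e-01 -2.055e+00]
qvel [-0.003 -0.001 -0.     0.002 -0.    -0.003]
joint_torque [  0.496 -44.939 -24.539   0.341   0.052   0.248]
ee_pos [538.466  -2.847 205.461]
orientation [-0.957 -1.537  1.539]
ft_force [-0.14  -1.14   2.673]
moment [-0.08   0.052  0.193]
width 61.733
116.22501704189148
[ 1.e-04 -8.e-04 -1.e+00]
```

Request:
{"method": "jog_arm", "body": {"steps": [{"dp": [0,0,0],"turn": [0,0,0],"claw": 1},{"dp": [0,0,0],"turn": [0,0,0],"claw": 1},{"dp": [0,0,0],"turn": [0,0,0],"claw": 1},{"dp": [0,0,0],"turn": [0,0,0],"claw": 1}]}}

```text
t: 10.23
ee_pos: [538.3, -2.8, 205.3]
orientation: [-0.957, -1.537, 1.538]
ft_force: [0.4, -0.3, -0.3]
width: 84.8
```

Request:
{"method": "jog_arm", "body": {"steps": [{"dp": [0,0,0.4],"turn": [0,0,0],"claw": 1},{"dp": [0,0,0.8],"turn": [0,0,0],"claw": 1},{"dp": [0,0,0.8],"turn": [0,0,0],"claw": 1}]}}

```text
t: 10.48
ee_pos: [541.4, -2.8, 274.8]
orientation: [-0.965, -1.543, 1.536]
ft_force: [0.9, 0.4, 0.2]
width: 87.5
```

Request:
{"method": "jog_arm", "body": {"steps": [{"dp": [-0.03,0,0.8],"turn": [0,0,0],"claw": 1},{"dp": [-0.03,0,0.8],"turn": [0,0,0],"claw": 1},{"dp": [-0.03,0,0.8],"turn": [0,0,0],"claw": 1},{"dp": [-0.03,0,0.8],"turn": [0,0,0],"claw": 1}]}}

```text
t: 10.82
ee_pos: [539.8, -2.7, 340.2]
orientation: [-0.968, -1.545, 1.535]
ft_force: [0.8, -0.8, -0.6]
width: 87.8
```

Run:
```python
from h import *
import pickle
o=obs();print(jaw(o));print(R.from_rotvec(o['orientation']).as_matrix().round(4)[:,1])
d=grab('wrist','w6');pickle.dump((d,o),open('w6.pkl','wb'))
z=d['img'][150:310,230:410,::-1];cv2.imwrite('pics/w6z.png',cv2.resize(z,None,fx=4.4,fy=3.75,interpolation=cv2.INTER_CUBIC))
```

```text
t 10.817
qpos [-0.027  0.171  1.7   -0.     1.258 -2.055]
qvel [-0.002  0.033  0.05  -0.002 -0.009 -0.001]
joint_torque [ 5.0000e-03 -4.4011e+01 -3.2560e+01 -5.0000e-02  1.2500e-01 -1.0000e-03]
ee_pos [539.793  -2.731 340.179]
orientation [-0.968 -1.545  1.535]
ft_force [ 0.804 -0.829 -0.58 ]
moment [0.078 0.038 0.074]
width 87.785
116.19692745949568
[ 1.200e-02 -7.000e-04 -9.999e-01]
```

View pics/w6z.png

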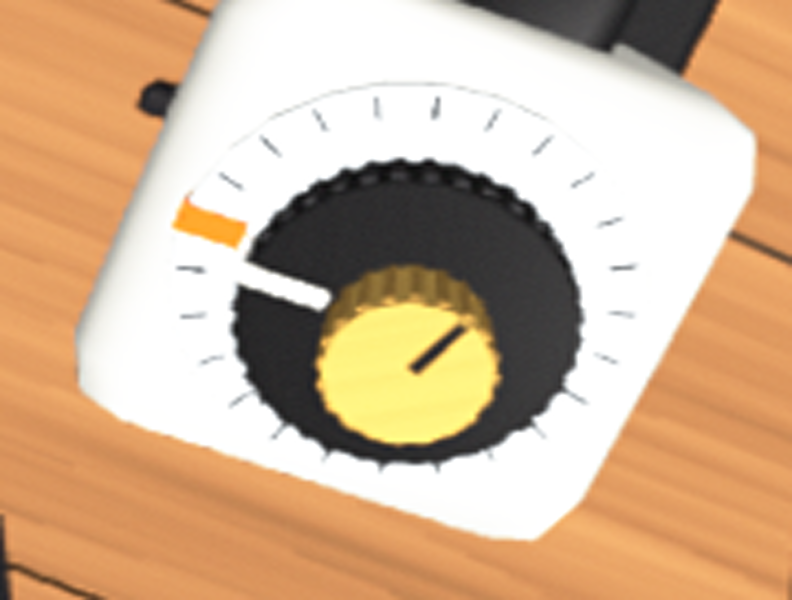

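Run:
```python
from an import *
an('w6.pkl',(407,373),(211,221),(246,275),(325,299))
d=grab('top','t6')
z=d['img'][215:275,280:355,::-1];cv2.imwrite('pics/t6z.png',cv2.resize(z,None,fx=9,fy=9,interpolation=cv2.INTER_CUBIC))
```

```text
K [538.   -2.7 257. ] 0.0 0.0
M [540.2 -43.6 197. ] 40.9 -86.8
L [540.4 -32.8 227. ] 30.2 -85.4
Li [538.9 -18.3 227. ] 15.6 -86.4
line dir -84.19005816226083
```

View pics/t6z.png

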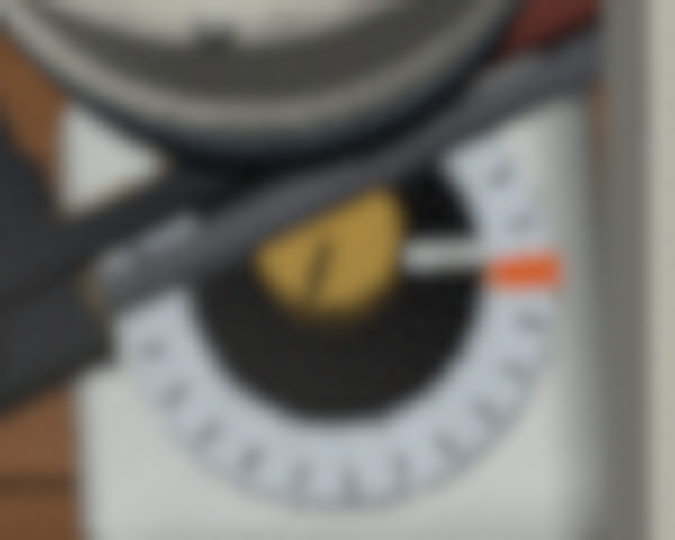

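Request:
{"method": "jog_arm", "body": {"steps": [{"dp": [0,0,-0.8],"turn": [0,0.003,0],"claw": 1},{"dp": [0,0,-0.8],"turn": [0,0.003,0],"claw": 1},{"dp": [0,0,-0.8],"turn": [0,0.003,0],"claw": 1}]}}

```text
t: 11.17
ee_pos: [534.1, -2.6, 267.1]
orientation: [-0.944, -1.527, 1.541]
ft_force: [-0.1, -0.5, 0.0]
width: 87.9
```

Request:
{"method": "jog_arm", "body": {"steps": [{"dp": [0,0,-0.2],"turn": [0,0,0],"claw": 0.7},{"dp": [0,0,-0.4],"turn": [0,0,0],"claw": 0.7},{"dp": [0,0,-0.46],"turn": [0,0,0],"claw": 0.7},{"dp": [0,0,-0.46],"turn": [0,0,0],"claw": 0.7}]}}

```text
t: 11.5
ee_pos: [533.3, -2.6, 229.3]
orientation: [-0.941, -1.525, 1.542]
ft_force: [-0.4, 0.8, -0.1]
width: 64.8
```

Run:
```python
from h import *
o=obs();print(jaw(o));print(R.from_rotvec(o['orientation']).as_matrix().round(4)[:,1])
```

```text
t 11.5
qpos [-2.700e-02  2.890e-01  1.815e+00 -1.000e-03  1.055e+00 -2.054e+00]
qvel [-0.001 -0.029 -0.033 -0.     0.018 -0.002]
joint_torque [-4.0000e-03 -4.4088e+01 -2.5712e+01 -4.1000e-02 -9.0000e-02  1.0000e-03]
ee_pos [533.292  -2.556 229.259]
orientation [-0.941 -1.525  1.542]
ft_force [-0.401  0.796 -0.101]
moment [0.074 0.002 0.008]
width 64.764
116.19287488578144
[-1.750e-02 -1.000e-04 -9.998e-01]
```

Request:
{"method": "jog_arm", "body": {"steps": [{"dp": [0.065,0,0.05],"turn": [0,-0.0056,0],"claw": 0.7},{"dp": [0.065,0,0.05],"turn": [0,-0.0056,0],"claw": 0.7},{"dp": [0.065,0,0.05],"turn": [0,-0.0056,0],"claw": 0.7}]}}

```text
t: 11.75
ee_pos: [539.5, -2.6, 234.8]
orientation: [-0.96, -1.539, 1.537]
ft_force: [0.9, -0.5, 1.0]
width: 61.4
```

Run:
```python
from h import *
o=obs();print(jaw(o));print(R.from_rotvec(o['orientation']).as_matrix().round(4)[:,1])
```

```text
t 11.75
qpos [-0.027  0.282  1.81  -0.     1.046 -2.055]
qvel [-0.     0.001  0.01  -0.003  0.002 -0.001]
joint_torque [-1.0000e-03 -4.4631e+01 -2.6556e+01 -3.9000e-02  1.2000e-02 -1.0000e-03]
ee_pos [539.515  -2.596 234.768]
orientation [-0.96  -1.539  1.537]
ft_force [ 0.873 -0.492  0.967]
moment [0.041 0.002 0.031]
width 61.413
116.19086452275491
[ 2.9e-03 -1.0e-04 -1.0e+00]
```

Request:
{"method": "jog_arm", "body": {"steps": [{"dp": [-0.012,0,-0.02],"turn": [0,0.001,0],"claw": 0.5},{"dp": [-0.012,0,-0.02],"turn": [0,0.001,0],"claw": 0.5},{"dp": [-0.012,0,-0.02],"turn": [0,0.001,0],"claw": 0.2},{"dp": [-0.012,0,-0.02],"turn": [0,0.001,0],"claw": 0.2},{"dp": [-0.012,0,-0.02],"turn": [0,0.001,0],"claw": 0.2},{"dp": [-0.012,0,-0.02],"turn": [0,0.001,0],"claw": 0.2},{"dp": [-0.012,0,-0.02],"turn": [0,0.001,0],"claw": 0.2},{"dp": [-0.012,0,-0.02],"turn": [0,0.001,0],"claw": 0.2},{"dp": [-0.012,0,-0.02],"turn": [0,0.001,0],"claw": 0.2}]}}

```text
t: 12.5
ee_pos: [538.6, -2.7, 233.2]
orientation: [-0.957, -1.537, 1.538]
ft_force: [-0.0, -2.5, 0.6]
width: 27.5
```

Run:
```python
from h import *
o=obs();print(jaw(o));print(R.from_rotvec(o['orientation']).as_matrix().round(4)[:,1])
```

```text
t 12.5
qpos [-0.027  0.284  1.812 -0.     1.046 -2.055]
qvel [-0.001 -0.002  0.     0.002 -0.001 -0.002]
joint_torque [ 9.3400e-01 -4.4666e+01 -2.6117e+01  4.0000e-01  1.3600e-01  1.3000e-02]
ee_pos [538.628  -2.747 233.212]
orientation [-0.957 -1.537  1.538]
ft_force [-0.009 -2.457  0.577]
moment [-0.232 -0.015 -0.011]
width 27.451
116.19467034751
[-2.e-04 -4.e-04 -1.e+00]
```

Request:
{"method": "jog_arm", "body": {"steps": [{"turn": [0,0,-0.02],"dp": [0,0,0],"claw": 0.2},{"turn": [0,0,-0.04],"dp": [0,0,0],"claw": 0.2},{"turn": [0,0,-0.06],"dp": [0,0,0],"claw": 0.2},{"turn": [0,0,-0.08],"dp": [0,0,0],"claw": 0.2},{"turn": [0,0,-0.1],"dp": [0,0,0],"claw": 0.2},{"turn": [0,0,-0.1],"dp": [0,0,0],"claw": 0.2}]}}

```text
t: 13.0
ee_pos: [538.7, -2.8, 233.2]
orientation: [-1.139, -1.312, 1.313]
ft_force: [1.4, -2.7, 0.4]
width: 27.6
```

```bash
cat > s.py <<'E'
from h import *
o=ctrl.get_obs();print(round(o['t'],2),'jaw',round(jaw(o),2),'tq6',round(o['joint_torque'][5],3),'mz',round(o['moment'][2],3),'qv6',round(o['qvel'][5],3),'F',np.round(o['ft_force'],1),np.round(o['ee_pos'],1),'w',round(o['width'],1))
E
python3 s.py
```

```text
13.0 jaw 98.07 tq6 0.816 mz -0.027 qv6 -0.106 F [ 1.4 -2.7  0.4] [538.7  -2.8 233.2] w 27.6
```

Request:
{"method": "jog_arm", "body": {"steps": [{"turn": [0,0,-0.01],"dp": [0,0,0],"claw": 0.2},{"turn": [0,0,-0.02],"dp": [0,0,0],"claw": 0.2},{"turn": [0,0,-0.03],"dp": [0,0,0],"claw": 0.2},{"turn": [0,0,-0.03],"dp": [0,0,0],"claw": 0.2},{"turn": [0,0,-0.03],"dp": [0,0,0],"claw": 0.2}]}}

```text
t: 13.42
ee_pos: [538.6, -2.9, 233.2]
orientation: [-1.186, -1.244, 1.245]
ft_force: [-0.4, -2.1, 0.8]
width: 27.3
```

```bash
python3 s.py; python3 s.py
```

```text
13.42 jaw 92.78 tq6 0.033 mz -0.05 qv6 0.001 F [-0.4 -2.1  0.8] [538.6  -2.9 233.2] w 27.3
13.42 jaw 92.78 tq6 0.033 mz -0.05 qv6 0.001 F [-0.4 -2.1  0.8] [538.6  -2.9 233.2] w 27.3
```

Request:
{"method": "jog_arm", "body": {"steps": [{"turn": [0,0,-0.008],"dp": [0,0,0],"claw": 0.2},{"turn": [0,0,-0.016],"dp": [0,0,0],"claw": 0.2},{"turn": [0,0,-0.024],"dp": [0,0,0],"claw": 0.2},{"turn": [0,0,-0.032],"dp": [0,0,0],"claw": 0.2}]}}

```text
t: 13.75
ee_pos: [538.7, -2.9, 233.2]
orientation: [-1.234, -1.17, 1.171]
ft_force: [0.8, -0.8, 0.2]
width: 27.4
```

```bash
python3 s.py
```

```text
13.75 jaw 86.97 tq6 -0.332 mz 0.049 qv6 0.299 F [ 0.8 -0.8  0.2] [538.7  -2.9 233.2] w 27.4
```

Request:
{"method": "jog_arm", "body": {"steps": [{"turn": [0,0,-0.008],"dp": [0,0,0],"claw": 0.2},{"turn": [0,0,-0.016],"dp": [0,0,0],"claw": 0.2},{"turn": [0,0,-0.024],"dp": [0,0,0],"claw": 0.2},{"turn": [0,0,-0.032],"dp": [0,0,0],"claw": 0.2}]}}

```text
t: 14.08
ee_pos: [538.6, -3.0, 233.2]
orientation: [-1.278, -1.094, 1.095]
ft_force: [1.1, -2.2, 0.3]
width: 27.2
```

```bash
python3 s.py
```

```text
14.08 jaw 81.16 tq6 -0.331 mz 0.092 qv6 0.301 F [ 1.1 -2.2  0.3] [538.6  -3.  233.2] w 27.2
```

Request:
{"method": "jog_arm", "body": {"steps": [{"turn": [0,0,-0.008],"dp": [0,0,0],"claw": 0.2},{"turn": [0,0,-0.016],"dp": [0,0,0],"claw": 0.2},{"turn": [0,0,-0.024],"dp": [0,0,0],"claw": 0.2},{"turn": [0,0,-0.032],"dp": [0,0,0],"claw": 0.2}]}}

```text
t: 14.42
ee_pos: [538.7, -3.0, 233.2]
orientation: [-1.32, -1.018, 1.019]
ft_force: [0.0, -1.9, 0.1]
width: 27.4
```

```bash
python3 s.py
```

```text
14.42 jaw 75.35 tq6 -0.331 mz 0.074 qv6 0.298 F [ 0.  -1.9  0.1] [538.7  -3.  233.2] w 27.4
```

Run:
```python
from h import *
d=grab('wrist','w7')
```

```text
(no output)
```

View pics/w7.png

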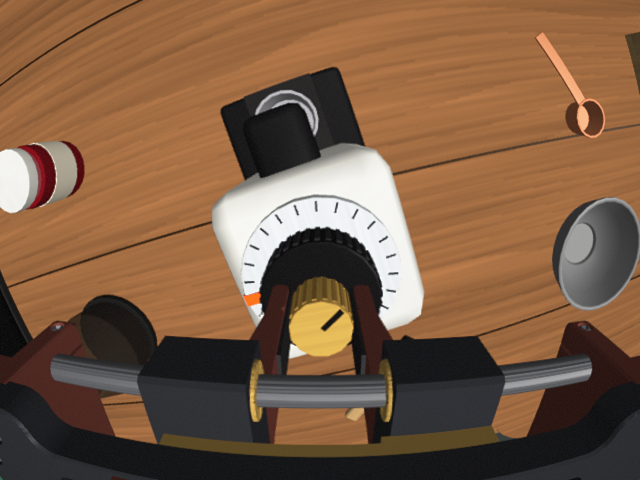

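Request:
{"method": "jog_arm", "body": {"steps": [{"turn": [0,0,-0.008],"dp": [0,0,0],"claw": 0.2},{"turn": [0,0,-0.016],"dp": [0,0,0],"claw": 0.2},{"turn": [0,0,-0.024],"dp": [0,0,0],"claw": 0.2},{"turn": [0,0,-0.032],"dp": [0,0,0],"claw": 0.2}]}}

```text
t: 14.8
ee_pos: [538.6, -3.0, 233.2]
orientation: [-1.358, -0.941, 0.942]
ft_force: [-0.3, -1.1, 0.2]
width: 27.6
```

```bash
python3 s.py
```

```text
14.8 jaw 69.47 tq6 -0.331 mz 0.084 qv6 0.298 F [-0.3 -1.1  0.2] [538.6  -3.  233.2] w 27.6
```

Request:
{"method": "jog_arm", "body": {"steps": [{"turn": [0,0,-0.008],"dp": [0,0,0],"claw": 0.2},{"turn": [0,0,-0.016],"dp": [0,0,0],"claw": 0.2},{"turn": [0,0,-0.024],"dp": [0,0,0],"claw": 0.2},{"turn": [0,0,-0.032],"dp": [0,0,0],"claw": 0.2}]}}

```text
t: 15.13
ee_pos: [538.6, -3.0, 233.2]
orientation: [-1.392, -0.864, 0.866]
ft_force: [0.7, -1.8, 0.3]
width: 27.2
```

```bash
python3 s.py
```

```text
15.13 jaw 63.7 tq6 -0.331 mz 0.088 qv6 0.299 F [ 0.7 -1.8  0.3] [538.6  -3.  233.2] w 27.2
```

Request:
{"method": "jog_arm", "body": {"steps": [{"turn": [0,0,-0.008],"dp": [0,0,0],"claw": 0.2},{"turn": [0,0,-0.016],"dp": [0,0,0],"claw": 0.2},{"turn": [0,0,-0.024],"dp": [0,0,0],"claw": 0.2},{"turn": [0,0,-0.032],"dp": [0,0,0],"claw": 0.2}]}}

```text
t: 15.47
ee_pos: [538.6, -3.1, 233.2]
orientation: [-1.424, -0.787, 0.788]
ft_force: [0.4, -1.8, 0.9]
width: 27.6
```

```bash
python3 s.py
```

```text
15.47 jaw 57.91 tq6 -0.331 mz 0.036 qv6 0.298 F [ 0.4 -1.8  0.9] [538.6  -3.1 233.2] w 27.6
```

Request:
{"method": "jog_arm", "body": {"steps": [{"turn": [0,0,-0.008],"dp": [0,0,0],"claw": 0.2},{"turn": [0,0,-0.016],"dp": [0,0,0],"claw": 0.2},{"turn": [0,0,-0.024],"dp": [0,0,0],"claw": 0.2},{"turn": [0,0,-0.032],"dp": [0,0,0],"claw": 0.2}]}}

```text
t: 15.8
ee_pos: [538.6, -3.1, 233.2]
orientation: [-1.452, -0.709, 0.711]
ft_force: [0.4, -1.2, 1.2]
width: 27.4
```

```bash
python3 s.py
```

```text
15.8 jaw 52.13 tq6 -0.331 mz 0.046 qv6 0.299 F [ 0.4 -1.2  1.2] [538.6  -3.1 233.2] w 27.4
```

Request:
{"method": "jog_arm", "body": {"steps": [{"turn": [0,0,-0.008],"dp": [0,0,0],"claw": 0.2},{"turn": [0,0,-0.016],"dp": [0,0,0],"claw": 0.2},{"turn": [0,0,-0.024],"dp": [0,0,0],"claw": 0.2},{"turn": [0,0,-0.032],"dp": [0,0,0],"claw": 0.2}]}}

```text
t: 16.13
ee_pos: [538.6, -3.1, 233.2]
orientation: [-1.477, -0.631, 0.633]
ft_force: [-0.2, -1.4, 0.3]
width: 27.5
```

```bash
python3 s.py
```

```text
16.13 jaw 46.35 tq6 -0.331 mz 0.04 qv6 0.298 F [-0.2 -1.4  0.3] [538.6  -3.1 233.2] w 27.5
```

Request:
{"method": "jog_arm", "body": {"steps": [{"turn": [0,0,-0.008],"dp": [0,0,0],"claw": 0.2},{"turn": [0,0,-0.016],"dp": [0,0,0],"claw": 0.2},{"turn": [0,0,-0.024],"dp": [0,0,0],"claw": 0.2},{"turn": [0,0,-0.032],"dp": [0,0,0],"claw": 0.2}]}}

```text
t: 16.47
ee_pos: [538.6, -3.1, 233.2]
orientation: [-1.499, -0.553, 0.555]
ft_force: [-0.5, -1.5, 1.3]
width: 27.4
```

```bash
python3 s.py
```

```text
16.47 jaw 40.57 tq6 -0.331 mz 0.086 qv6 0.299 F [-0.5 -1.5  1.3] [538.6  -3.1 233.2] w 27.4
```

Request:
{"method": "jog_arm", "body": {"steps": [{"turn": [0,0,-0.008],"dp": [0,0,0],"claw": 0.2},{"turn": [0,0,-0.016],"dp": [0,0,0],"claw": 0.2},{"turn": [0,0,-0.024],"dp": [0,0,0],"claw": 0.2},{"turn": [0,0,-0.032],"dp": [0,0,0],"claw": 0.2}]}}

```text
t: 16.8
ee_pos: [538.6, -3.2, 233.2]
orientation: [-1.518, -0.475, 0.476]
ft_force: [-0.3, -1.3, 0.4]
width: 27.3
```

```bash
python3 s.py
```

```text
16.8 jaw 34.79 tq6 -0.331 mz 0.078 qv6 0.297 F [-0.3 -1.3  0.4] [538.6  -3.2 233.2] w 27.3
```

Request:
{"method": "jog_arm", "body": {"steps": [{"turn": [0,0,-0.008],"dp": [0,0,0],"claw": 0.2},{"turn": [0,0,-0.016],"dp": [0,0,0],"claw": 0.2},{"turn": [0,0,-0.024],"dp": [0,0,0],"claw": 0.2},{"turn": [0,0,-0.032],"dp": [0,0,0],"claw": 0.2}]}}

```text
t: 17.13
ee_pos: [538.5, -3.2, 233.2]
orientation: [-1.534, -0.396, 0.398]
ft_force: [-0.0, -1.5, -0.1]
width: 27.3
```

```bash
python3 s.py
```

```text
17.13 jaw 29.01 tq6 -0.331 mz 0.023 qv6 0.298 F [-0.  -1.5 -0.1] [538.5  -3.2 233.2] w 27.3
```

Request:
{"method": "jog_arm", "body": {"steps": [{"turn": [0,0,-0.008],"dp": [0,0,0],"claw": 0.2},{"turn": [0,0,-0.016],"dp": [0,0,0],"claw": 0.2},{"turn": [0,0,-0.024],"dp": [0,0,0],"claw": 0.2},{"turn": [0,0,-0.032],"dp": [0,0,0],"claw": 0.2}]}}

```text
t: 17.47
ee_pos: [538.5, -3.2, 233.2]
orientation: [-1.548, -0.317, 0.319]
ft_force: [-0.1, -1.0, 1.2]
width: 27.6
```

```bash
python3 s.py
```

```text
17.47 jaw 23.23 tq6 -0.331 mz 0.097 qv6 0.297 F [-0.1 -1.   1.2] [538.5  -3.2 233.2] w 27.6
```

Request:
{"method": "jog_arm", "body": {"steps": [{"turn": [0,0,-0.008],"dp": [0,0,0],"claw": 0.2},{"turn": [0,0,-0.016],"dp": [0,0,0],"claw": 0.2},{"turn": [0,0,-0.024],"dp": [0,0,0],"claw": 0.2},{"turn": [0,0,-0.032],"dp": [0,0,0],"claw": 0.2}]}}

```text
t: 17.8
ee_pos: [538.5, -3.2, 233.2]
orientation: [-1.558, -0.238, 0.24]
ft_force: [0.4, -1.1, -0.1]
width: 27.4
```

```bash
python3 s.py
```

```text
17.8 jaw 17.45 tq6 -0.331 mz 0.052 qv6 0.298 F [ 0.4 -1.1 -0.1] [538.5  -3.2 233.2] w 27.4
```

Request:
{"method": "jog_arm", "body": {"steps": [{"turn": [0,0,-0.008],"dp": [0,0,0],"claw": 0.2},{"turn": [0,0,-0.016],"dp": [0,0,0],"claw": 0.2},{"turn": [0,0,-0.024],"dp": [0,0,0],"claw": 0.2},{"turn": [0,0,-0.032],"dp": [0,0,0],"claw": 0.2}]}}

```text
t: 18.13
ee_pos: [538.4, -3.2, 233.2]
orientation: [-1.565, -0.159, 0.161]
ft_force: [0.0, -1.2, 0.2]
width: 27.4
```

```bash
python3 s.py
```

```text
18.13 jaw 11.67 tq6 -0.331 mz 0.071 qv6 0.297 F [ 0.  -1.2  0.2] [538.4  -3.2 233.2] w 27.4
```

Request:
{"method": "jog_arm", "body": {"steps": [{"turn": [0,0,-0.008],"dp": [0,0,0],"claw": 0.2},{"turn": [0,0,-0.016],"dp": [0,0,0],"claw": 0.2},{"turn": [0,0,-0.024],"dp": [0,0,0],"claw": 0.2},{"turn": [0,0,-0.032],"dp": [0,0,0],"claw": 0.2}]}}

```text
t: 18.47
ee_pos: [538.4, -3.3, 233.2]
orientation: [-1.569, -0.08, 0.082]
ft_force: [-0.7, -0.4, 0.9]
width: 27.5
```

```bash
python3 s.py
```

```text
18.47 jaw 5.88 tq6 -0.331 mz 0.069 qv6 0.299 F [-0.7 -0.4  0.9] [538.4  -3.3 233.2] w 27.5
```

Request:
{"method": "jog_arm", "body": {"steps": [{"turn": [0,0,-0.008],"dp": [0,0,0],"claw": 0.2},{"turn": [0,0,-0.016],"dp": [0,0,0],"claw": 0.2},{"turn": [0,0,-0.024],"dp": [0,0,0],"claw": 0.2},{"turn": [0,0,-0.032],"dp": [0,0,0],"claw": 0.2}]}}

```text
t: 18.8
ee_pos: [538.4, -3.2, 233.2]
orientation: [-1.571, -0.0, 0.003]
ft_force: [0.4, -1.8, 1.0]
width: 27.3
```

```bash
python3 s.py
```

```text
18.8 jaw 0.11 tq6 -0.331 mz 0.034 qv6 0.298 F [ 0.4 -1.8  1. ] [538.4  -3.2 233.2] w 27.3
```

Run:
```python
from h import *
d=grab('wrist','w8')
cv2.imwrite('pics/w8z.png',cv2.resize(d['img'][220:380,220:420,::-1],None,fx=3,fy=3))
```

```text
(no output)
```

View pics/w8z.png

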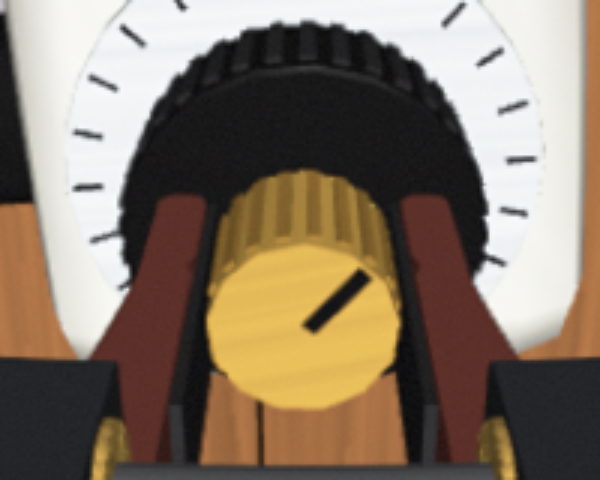

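Request:
{"method": "jog_arm", "body": {"steps": [{"turn": [0,0,-0.008],"dp": [0,0,0],"claw": 0.2},{"turn": [0,0,-0.016],"dp": [0,0,0],"claw": 0.2},{"turn": [0,0,-0.024],"dp": [0,0,0],"claw": 0.2},{"turn": [0,0,-0.032],"dp": [0,0,0],"claw": 0.2}]}}

```text
t: 19.18
ee_pos: [538.4, -3.3, 233.2]
orientation: [-1.569, 0.08, -0.077]
ft_force: [0.1, -0.3, 0.3]
width: 27.4
```

```bash
python3 s.py
```

```text
19.18 jaw -5.73 tq6 -0.331 mz 0.073 qv6 0.299 F [ 0.1 -0.3  0.3] [538.4  -3.3 233.2] w 27.4
```

No slip so far: the dark line holds its direction in the gripper view.

Request:
{"method": "jog_arm", "body": {"steps": [{"turn": [0,0,-0.008],"dp": [0,0,0],"claw": 0.2},{"turn": [0,0,-0.016],"dp": [0,0,0],"claw": 0.2},{"turn": [0,0,-0.024],"dp": [0,0,0],"claw": 0.2},{"turn": [0,0,-0.032],"dp": [0,0,0],"claw": 0.2}]}}

```text
t: 19.52
ee_pos: [538.3, -3.3, 233.2]
orientation: [-1.565, 0.159, -0.156]
ft_force: [-0.5, -0.9, 1.6]
width: 27.4
```

```bash
python3 s.py
```

```text
19.52 jaw -11.49 tq6 -0.32 mz 0.04 qv6 0.299 F [-0.5 -0.9  1.6] [538.3  -3.3 233.2] w 27.4
```

Request:
{"method": "jog_arm", "body": {"steps": [{"turn": [0,0,-0.008],"dp": [0,0,0],"claw": 0.2},{"turn": [0,0,-0.016],"dp": [0,0,0],"claw": 0.2},{"turn": [0,0,-0.024],"dp": [0,0,0],"claw": 0.2}]}}

```text
t: 19.77
ee_pos: [538.3, -3.2, 233.2]
orientation: [-1.56, 0.218, -0.215]
ft_force: [-0.4, -0.0, 0.2]
width: 27.0
```

```bash
python3 s.py
```

```text
19.77 jaw -15.8 tq6 -0.293 mz 0.09 qv6 0.296 F [-0.4 -0.   0.2] [538.3  -3.2 233.2] w 27.0
```

Request:
{"method": "jog_arm", "body": {"steps": [{"turn": [0,0,0],"dp": [0,0,0],"claw": 0.2},{"turn": [0,0,0],"dp": [0,0,0],"claw": 0.2},{"turn": [0,0,0],"dp": [0,0,0],"claw": 0.2}]}}

```text
t: 20.02
ee_pos: [538.3, -3.2, 233.2]
orientation: [-1.56, 0.217, -0.214]
ft_force: [-0.1, -1.8, 0.3]
width: 27.2
```

```bash
python3 s.py
```

```text
20.02 jaw -15.73 tq6 0.026 mz -0.027 qv6 0.003 F [-0.1 -1.8  0.3] [538.3  -3.2 233.2] w 27.2
```

Request:
{"method": "jog_arm", "body": {"steps": [{"turn": [0,0,0],"dp": [0,0,0],"claw": 0.7},{"turn": [0,0,0],"dp": [0,0,0],"claw": 0.7},{"turn": [0,0,0],"dp": [0,0,0],"claw": 0.7},{"turn": [0,0,0],"dp": [0,0,0],"claw": 0.7}]}}

```text
t: 20.35
ee_pos: [538.2, -3.1, 233.1]
orientation: [-1.56, 0.217, -0.214]
ft_force: [-0.1, 0.3, 0.0]
width: 50.5
```

Request:
{"method": "jog_arm", "body": {"steps": [{"turn": [0,0,0],"dp": [0,0,0.3],"claw": 0.7},{"turn": [0,0,0],"dp": [0,0,0.7],"claw": 0.7},{"turn": [0,0,0],"dp": [0,0,0.7],"claw": 0.7}]}}

```text
t: 20.6
ee_pos: [541.1, -3.1, 294.4]
orientation: [-1.559, 0.21, -0.22]
ft_force: [0.6, -0.0, 0.7]
width: 61.3
```

Request:
{"method": "jog_arm", "body": {"steps": [{"turn": [0,0,0],"dp": [-0.03,0,0.6],"claw": 1},{"turn": [0,0,0],"dp": [-0.03,0,0.6],"claw": 1},{"turn": [0,0,0],"dp": [-0.03,0,0.6],"claw": 1},{"turn": [0,0,0],"dp": [-0.03,0,0.6],"claw": 1}]}}

```text
t: 20.93
ee_pos: [538.8, -3.1, 342.5]
orientation: [-1.559, 0.209, -0.221]
ft_force: [-0.9, 0.1, -0.8]
width: 84.6
```

Run:
```python
from h import *
import pickle
o=obs();print(jaw(o))
d=grab('wrist','w9');pickle.dump((d,o),open('w9.pkl','wb'))
z=d['img'][150:310,230:410,::-1];cv2.imwrite('pics/w9z.png',cv2.resize(z,None,fx=4.4,fy=3.75,interpolation=cv2.INTER_CUBIC))
```

```text
t 20.933
qpos [-2.800e-02  1.690e-01  1.697e+00  1.000e-03  1.268e+00  2.460e-01]
qvel [-0.002  0.027  0.035 -0.    -0.001 -0.002]
joint_torque [ 6.0000e-03 -4.3823e+01 -3.2416e+01  7.9000e-02  1.1000e-02  1.0000e-03]
ee_pos [538.849  -3.062 342.499]
orientation [-1.559  0.209 -0.221]
ft_force [-0.907  0.087 -0.773]
moment [-0.05   0.08   0.002]
width 84.586
-15.707978187584809
```

View pics/w9z.png

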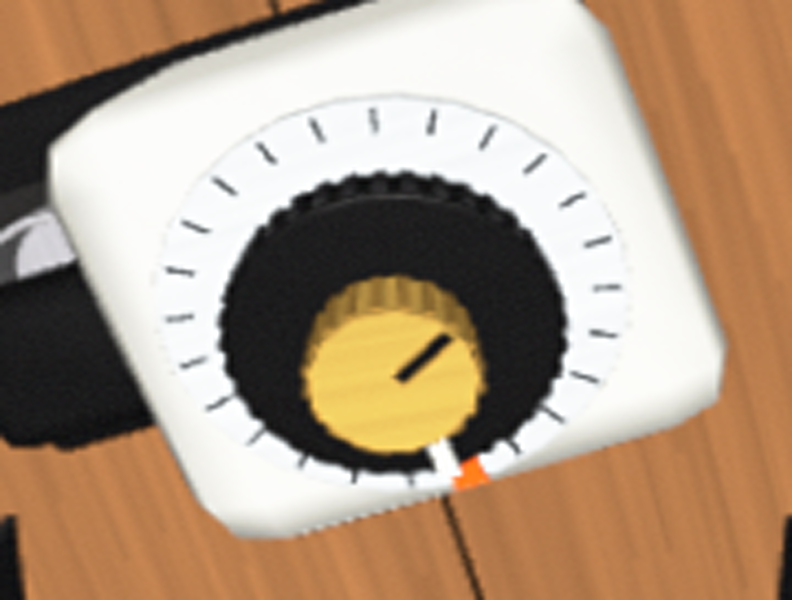

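Run:
```python
from an import *
an('w9.pkl',(394,379),(471,472),(452,470),(440,443))
print(ctrl.close_job())
```

```text
K [538.3  -2.8 257. ] 0.0 0.0
M [542.  -48.2 197. ] 45.6 -85.4
L [540.4 -34.9 227. ] 32.1 -86.2
Li [539.9 -28.3 227. ] 25.5 -86.3
line dir -85.82844924552639
the job is handed in; nothing more can be done
None
```

The collar's white line is at the orange mark, and the brass knob was turned to the first firm burr resistance. Both are released and the job is handed in after about 21 s of robot time.

- **Collar:** I turned it clockwise about 94°. A picture showed it about 3° short, so I regripped and turned it 3° more. In the last picture the line and mark were within about 1°: line at about -86.2°, mark at about -85.4°. Part of the mark was hidden behind the collar in that view; the earlier, clearer view also showed them within about 1.5°.
- **Fine knob:** I turned it about 132° (2.3 rad) in steps of about 0.1 rad. The last-joint torque stayed constant to 0.001 N m, then rose by 0.011 and then 0.038 N m. That is about 0.1 rad past first contact, or roughly 20 N between the burrs, so I stopped and let go. Pictures during turning and after release showed the knob's line still in its gripped position, so there was no visible slip or easing back.
- **What didn't help:** the wrist moment reading was too noisy (about ±0.04 N m) to show the contact clearly, so the stop rests on the joint torque alone.
- **Rest of the scene:** the gripper was clear above the grinder at hand-in, and I did not go near the other objects.

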